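# Load the spare cassette into the middle of a full rack

## Task

Load the spare test cassette that stands alone on the table into the middle of the row in the carrier rack, with two cassettes on either side: nudge the row apart at its middle towards both ends, then slide the spare down between the two inner cassettes, wedging it in against the sprung plate, until it is fully home on the rack's floor and all five stand upright and snug. Be gentle: feel your way, do not jam the spare or push hard on the row, keep the other cassettes in the rack, and leave everything else where it is.

Things in the scene. Friction and masses are not known exactly. Their poses are not given: they have to be found in the camera images.
- spare: the spare, standing alone on the table. grey cassette: foot 80 (x) x 44 (y) mm, 24 mm high, with a centred grip fin 50 (x) x 12 (y) mm rising to 85 mm. The foot's long sides slope in by 7 mm each over its lowest 15 mm (sole 30 mm wide). About 0.16 kg. Origin: centre of the underside, z up. A half turn about z makes no difference.
- cassette_l1: cassette of the row, the one next to the rack's end stop (+y end). Same shape as the spare, axes along the rack's
- cassette_l2: second cassette from the end stop: the spare's neighbour on that side. Same shape as the spare, axes along the rack's
- cassette_r1: third cassette from the end stop: the spare's neighbour on the sprung-plate side. Same shape as the spare, axes along the rack's
- cassette_r2: the cassette next to the sprung plate (-y end). Same shape as the spare. At the start the four touch one another, with 35 to 39 mm of free room split at random between the two ends. Between two touching cassettes' fins is a valley 32 mm wide, floored by the feet's tops 24 mm above the rack's floor. Push low on a fin: high up it may tip
- rack: aluminium carrier rack fixed to the table, 104 (x) x 285 (y) mm. Origin: on the table under the middle of the row space, z up, y along the row. At +y a rigid end stop, 42 mm high, clamped with its face anywhere from y = +105.5 to +109.5 mm (feel for it); at -y a sprung plate, 33 mm high, face at y = -105.5 mm when relaxed. Rails 16 mm high above the table along both long sides, inner faces at x = +-43 mm
- rack_floor (a point): centre of the rack's floor, 6 mm above the table, on which the cassettes stand; axes of the rack. Between end stop and relaxed plate there are 5 to 9 mm less than five cassettes need, so the spare must wedge in and drive the plate back; as only the plate gives way, the spare moves some mm towards the plate as it goes down
- plate (a joint): how far the sprung plate is pushed back from its relaxed place, m, 0 to 0.012; it pushes back with 2 N at 0 and 0.5 N more per mm
- parts_bin: bystander: small grey open parts bin, 100 x 70 x 38 mm; origin under its centre
- flux_bottle: bystander: small amber bottle with red needle cap, 27 mm across, 88 mm high; origin under its centre
- masking_roll: bystander: black tape roll lying flat, 62 mm across, 19 mm high; origin under its centre
- tweezers: bystander: steel tweezers lying, 125 mm long along their y, 11 mm high; origin under the middle
- solder_spool: bystander: spool of solder, 57 mm across, 53 mm high; origin under its centre
Not all that is in view belongs to the job. Leave any red look-alike of the spare alone.

How it is judged:
On the way:
1. the row is opened at its middle: a gap of more than 30 mm between the feet of the two inner cassettes, while the spare is still outside the gap (y of cassette_r1 in the frame of cassette_l2 below -0.074 m and distance between spare and rack_floor above 0.02 m), for 0.1 s.
At the end, for the whole second after the job is handed in: In the rack, from the end stop: l1, l2, spare, r1, r2, all on its floor (within 1.5 mm), upright (0.06 rad), square (0.1 rad) and at rest, each 44 +- 2.5 mm from the next, held by the sprung plate (pushed back over 3 mm) (z of cassette_l1 in the frame of rack_floor between -0.002 and 0.0015 m and angle between each of cassette_l1, cassette_l2, cassette_r1, cassette_r2, spare's own z axis and vertical below 0.06 rad and x of cassette_l1 in the frame of rack_floor between -0.006 and 0.006 m and angle between the x axis of each of cassette_l1, cassette_l2, cassette_r1, cassette_r2, spare and the x axis of rack, either way round below 0.1 rad and linear speed of each of cassette_l1, cassette_l2, cassette_r1, cassette_r2, spare below 0.01 m/s and z of cassette_l2 in the frame of rack_floor between -0.002 and 0.0015 m and x of cassette_l2 in the frame of rack_floor between -0.006 and 0.006 m and z of cassette_r1 in the frame of rack_floor between -0.002 and 0.0015 m and x of cassette_r1 in the frame of rack_floor between -0.006 and 0.006 m and z of cassette_r2 in the frame of rack_floor between -0.002 and 0.0015 m and x of cassette_r2 in the frame of rack_floor between -0.006 and 0.006 m and z of spare in the frame of rack_floor between -0.002 and 0.0015 m and x of spare in the frame of rack_floor between -0.006 and 0.006 m and value of joint plate above 0.003 m and y of cassette_l2 in the frame of cassette_l1 between -0.0465 and -0.0415 m and y of spare in the frame of cassette_l2 between -0.0465 and -0.0415 m and y of spare in the frame of cassette_r1 between 0.0415 and 0.0465 m and y of cassette_r2 in the frame of cassette_r1 between -0.0465 and -0.0415 m); the robot touches nothing.
It fails at once if the spare is jammed against its neighbours or a neighbour's top: more than 30 N between the spare and either inner cassette (contact force between spare and cassette_l2 above 30 N or contact force between spare and cassette_r1 above 30 N).
It fails at once if the spare is slammed down: more than 30 N between the spare and the rack (contact force between spare and rack above 30 N).
It fails at once if the row is pushed hard: more than 30 N between the robot and any cassette of the row (contact force between any of the arm, the fingers and cassette_l1 above 30 N or contact force between any of the arm, the fingers and cassette_l2 above 30 N or contact force between any of the arm, the fingers and cassette_r1 above 30 N or contact force between any of the arm, the fingers and cassette_r2 above 30 N).
It fails at once if a cassette of the row is lifted out of the rack or tipped over (z of any of cassette_l1, cassette_l2, cassette_r1, cassette_r2 in the frame of rack_floor above 0.02 m or angle between any of cassette_l1, cassette_l2, cassette_r1, cassette_r2's own z axis and vertical above 0.35 rad).
It fails at once if one of the bystanders is moved more than 25 mm (distance of any of parts_bin, flux_bottle, masking_roll, tweezers, solder_spool from where it was at the start of the episode above 0.025 m).
It also fails if it takes over 72 s, if anything falls off the work surface, if the arm or the gripper's body presses on something with over 40 N, if the wrist force passes 120 N, or if a joint passes its speed limit or range.

## Robot

A 6-joint arm with a two-finger parallel gripper is mounted at the origin on a cart in front of the work surface, level with it; the furniture and walls round the work are solid. World frame = base frame: x ahead of the robot, y to its left, z up, the work surface at z = 0. Lengths are in m, angles in rad, forces in N, time in s.
With the tool pointing down it reaches from about 0.35 to 0.775 m from the base axis. Payload 7.3 kg.
Tool frame: the origin (TCP) lies at the very end of the fingers, on their centre line; the grasp point (between the pads) lies 19 mm behind it; z points along the fingers, y is the line along which they close (so a half turn about z gives the same grasp; the last joint's range is limited). The gripper opens to 92 mm and grips with 3 to 60 N. Pads are 19 mm wide; open, the fingers measure 130 mm over their backs; the gripper's body (75 mm by 190 mm) begins 47 mm behind the grasp point.
Start: joints at [-1.298, 0.342, 1.524, -0, 1.275, -0.146], TCP at [0.214, -0.48, 0.227] pointing down, gripper open.
Joint ranges: [-2.53, 2.53], [-0.77, 2.02], [0.04, 2.7], [-1, 4.14], [0.28, 2.66], [-3.11, 3.11]. Speed limits (rad/s): [2.57, 2.57, 3.14, 3.14, 3.14, 3.14].

## Interface

Orientations are given as a unit quaternion [x, y, z, w].
In Python, from plant import bot, viewer gives the robot as it stands.
- The arm moves only by the tool drive_tool, never from a script. Its argument "targets" is a list of rows, each a list of 7 numbers: the shift along the tool's x, y, z in mm, then the turn, a rotation vector about the tool's x, y, z in rad, then the closure, from -1 (fully open) to 1 (shut). A call has 1 to 12 rows; each row is the pose to reach, as a shift and turn from the pose commanded when the call began, along the tool's axes at that moment; what a row does not reach only later rows make up. A row lasts 1/8 s, in which the tool goes at most 62.5 mm and 10.7 degrees, less where a joint would pass 70% of its speed; a pose out of reach is approached as far as the arm can. A call with a gripper value outside its range is refused whole. The fingers move at their own pace and stop on an object; "newtons" is the grip in N (left out, the last holds). Time passes only in rows, so rows that repeat a pose let the fingers close. It gives the time, the measured TCP pose, the force, the opening and the grip force at its end, in the units of the state.
- bot.sense(): the state, without advancing time (a new reading comes with each control period).
- viewer.read_camera(name): name is "side" or "top"; returns (picture, depth): 384x512x3 uint8, blue, green, red; 384x512 float32, m along the optical axis (not along the pixel's ray), 0 where there is no reading.
- viewer.get_calibration(name): a dict with "mtx" (3x3 intrinsics, pixels), "k1" (the pictures are not rectified: a ray, as slopes to the right and down, at radius r is drawn at 1 + k1 r^2 times it, then the intrinsics apply), "extrinsics" (4x4, takes a point from camera to world coordinates). Camera axes: x right, y up, looking along -z (the intrinsics and any distortion apply to the point x, -y, -z); pixel columns grow to the right and rows downward; lengths in m; the calibration is good to about 2 mm. A picture is of the moment at which its call begins. get_calibration takes no time and is no camera call.
- bot.hand_in(): hands the job in; it is judged then, once.
The state is a dict: "time": time; "q": joint angles; "qvel": joint speeds; "tau": joint torques, N m; "position": TCP position; "eef_rot": TCP orientation; "contact_force": force on the tool from outside, world axes, zero at the start; "moment": the same for the moment, N m; "opening": finger opening in m; "finger_force": force on a finger pad.
Only numpy, scipy, OpenCV 4.12 (cv2) and the standard library are available. Lean on these libraries where they do the work, as an engineer would, in place of code of your own. Each camera call takes 0.05 s, during which the arm holds its last target. There are 200 camera calls.

## Working session

There is one attempt and no reset: what is moved stays moved. The work goes in short steps, Python scripts to look and compute and a tool call to move; the robot and the scene stay as the last step left them, time stands still between calls to the robot, and variables do not carry over. Pictures are saved under pics/ and viewed, at most 10 in all, crops included, and the job is handed in when it is done.

Besides the shell and the picture viewer there is one more tool, called as a command line: name --pt "numbers of a row" for each row, then --argument value for the rest. drive_tool: Moves the arm, as the interface text tells. Its arguments: {"type":"object","properties":{"targets":{"type":"array"},"newtons":{"type":"number"}},"required":["targets"]}

```bash
mkdir -p pics; ls
cat > h.py <<'E'
import numpy as np, cv2
from plant import bot, viewer
def pts(name, d=None):
    c=viewer.get_calibration(name); K=np.array(c["mtx"]);E=np.array(c["extrinsics"])
    img,d=viewer.read_camera(name)
    v,u=np.mgrid[0:384,0:512]
    x=(u-K[0,2])/K[0,0]; y=(v-K[1,2])/K[1,1]
    xd,yd=x.copy(),y.copy()
    for _ in range(10):
        s=1+c["k1"]*(x*x+y*y); x=xd/s;y=yd/s
    P=np.stack([x*d,-y*d,-d,np.ones_like(d)],-1)@E.T
    P=P[...,:3]; P[d==0]=np.nan
    return img,P
E
python3 - <<'E'
from h import *
for n in("top","side"):
    i,P=pts(n); cv2.imwrite(f"pics/{n}0.png",i); np.save(n+"0.npy",P)
    print(viewer.get_calibration(n))
print(bot.sense())
E
```

```text
pics
{'mtx': array([[495.53411903,   0.        , 249.95827   ],
       [  0.        , 495.53411903, 191.03288252],
       [  0.        ,   0.        ,   1.        ]]), 'k1': -0.15780004681999843, 'extrinsics': array([[-0.00540613,  0.99756819, -0.06948728,  0.43629211],
       [-0.99967865, -0.00711242, -0.02433146, -0.33481851],
       [-0.02476651,  0.06933341,  0.99728607,  1.4338163 ],
       [ 0.        ,  0.        ,  0.        ,  1.        ]])}
{'mtx': array([[429.89015434,   0.        , 253.48730641],
       [  0.        , 429.89015434, 193.72658706],
       [  0.        ,   0.        ,   1.        ]]), 'k1': -0.09213171795307185, 'extrinsics': array([[-0.99500154,  0.0711981 , -0.07001981,  0.44853383],
       [-0.09694434, -0.52051833,  0.84832922,  0.67693264],
       [ 0.02395283,  0.8508769 ,  0.52481879,  0.66628958],
       [ 0.        ,  0.        ,  0.        ,  1.        ]])}
{'time': 0.1, 'q': array([-1.29802259e+00,  3.42660957e-01,  1.52491789e+00, -1.35063394e-06,
        1.27540584e+00, -1.46026684e-01]), 'qvel': array([-0.00023134, -0.00150121, -0.0027472 , -0.00048149,  0.0011437 ,
        0.00061876]), 'tau': array([ 2.10190083e-03, -4.32003665e+01, -2.44694388e+01,  7.19562708e-02,
        5.26588317e-02, -5.67088205e-05]), 'position': array([ 0.21340718, -0.479271  ,  0.22611161]), 'eef_rot': array([ 9.78155493e-01,  2.07873394e-01, -4.47242807e-05, -6.94580665e-04]), 'contact_force': array([ 0.76806345, -0.67122418, -0.4227757 ]), 'moment': array([-0.03105511, -0.0621475 , -0.01075965]), 'finger_force': 0.0, 'opening': 0.0920803520504485}
```

View pics/top0.png

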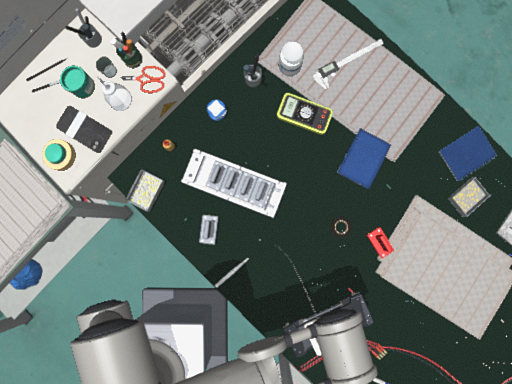

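View pics/side0.png

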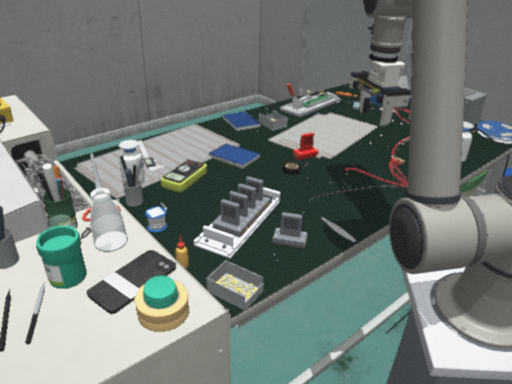

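The top view shows the rack from (190,165) to (280,200) with four grey fins, and the spare alone at (208,229). The bottle is at (168,145), the bin at (147,190), the spool at (216,110) and the tweezers at (232,272). The side view agrees, with the end stop nearest the camera.

```bash
cat > meas.py <<'E'
from h import *
def comps(P,box,zlo,zhi,mn=8):
    u0,u1,v0,v1=box; m=np.zeros(P.shape[:2],np.uint8)
    z=P[...,2]; m[v0:v1,u0:u1]=((z>zlo)&(z<zhi))[v0:v1,u0:u1]
    n,l,s,c=cv2.connectedComponentsWithStats(m,connectivity=4)
    for k in range(1,n):
        if s[k,4]>=mn:
            Q=P[l==k]; r=cv2.minAreaRect((Q[:,:2]*1000).astype(np.float32))
            print(np.round(c[k]),s[k,4],"rect c",np.round(r[0],1),"sz",np.round(r[1],1),"a",round(r[2],1),"z",np.round(np.median(Q[:,2]),4))
if __name__=="__main__":
    P=np.load("top0.npy")
    print("table z",np.nanmedian(P[240:250,170:190,2]), np.nanmedian(P[215:225,285:300,2]))
    b=(175,295,140,250)
    print("fins");comps(P,b,.07,.11)
    print("feet");comps(P,b,.018,.034)
    print("rails");comps(P,b,.009,.05,40)
    S=np.load("side0.npy"); b=(190,320,165,255)
    print("side table",np.nanmedian(S[255:262,300:310,2]))
    print("side fins");comps(S,b,.07,.11)
    img=cv2.imread("pics/top0.png")
    cv2.imwrite("pics/crop0.png",cv2.resize(img[140:250,170:295],None,fx=6,fy=6,interpolation=cv2.INTER_CUBIC)[:600])
E
python3 meas.py
```

```text
table z -4.2311600062072685e-05 -0.00019466760420994156
fins
[215. 174.] 82 rect c [ 578.5 -205. ] sz [10.9 49.9] a 70.4 z 0.0894
[229. 179.] 92 rect c [ 562.  -245.1] sz [12.3 49.1] a 68.4 z 0.0901
[244. 185.] 89 rect c [ 546.  -286.3] sz [12.4 49.4] a 68.2 z 0.0898
[259. 191.] 85 rect c [ 529.4 -327.4] sz [12.2 48.8] a 68.0 z 0.0901
[207. 229.] 88 rect c [ 427.7 -182.5] sz [12.8 49.8] a 81.8 z 0.084
feet
[239. 185.] 1173 rect c [ 556.7 -267.3] sz [175.2  86.9] a 68.2 z 0.0297
[196. 176.] 10 rect c [ 578.6 -146.1] sz [ 1.6 17.8] a 68.1 z 0.0295
[274. 183.] 10 rect c [ 556.5 -368.3] sz [ 5.6 14.9] a 75.5 z 0.0226
[279. 190.] 54 rect c [ 536.4 -381.2] sz [26.1 39.2] a 13.9 z 0.0269
[269. 206.] 30 rect c [ 491.1 -354.8] sz [27.6 10. ] a 69.5 z 0.0252
[276. 208.] 8 rect c [ 484.8 -373.8] sz [ 5.2 11.5] a 63.2 z 0.0307
[209. 229.] 308 rect c [ 427.5 -182.2] sz [44.6 79.6] a 82.8 z 0.0239
rails
[236. 184.] 2415 rect c [ 559.1 -253.3] sz [284.5 104.5] a 68.2 z 0.0284
[209. 229.] 331 rect c [ 427.7 -182.2] sz [44.6 80.9] a 82.8 z 0.0239
side table 0.001426340307966234
side fins
[242. 194.] 690 rect c [ 554.2 -264.6] sz [148.6  49.5] a 68.9 z 0.0849
[291. 217.] 173 rect c [ 426.4 -179. ] sz [17.2 49.8] a 79.7 z 0.0816
```

View pics/crop0.png

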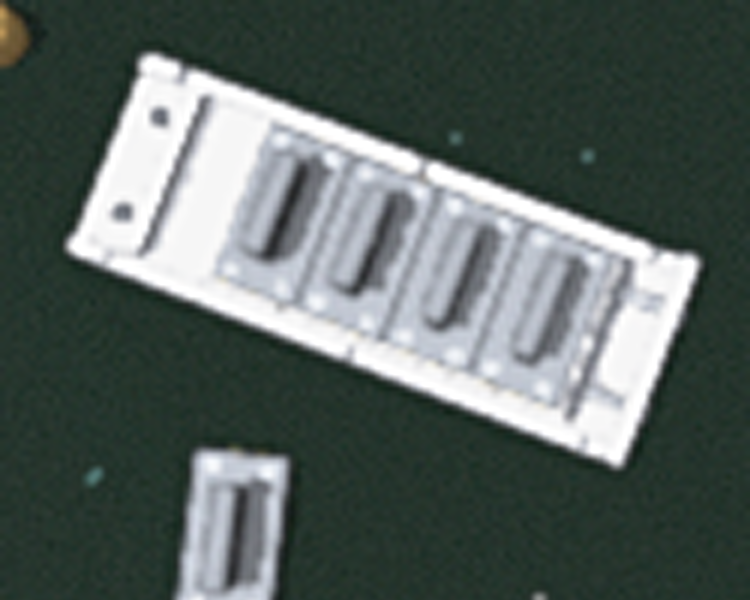

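```bash
cat > go.py <<'E'
# usage: go.py x y z(mm) yaw(deg): tool shift mm and turn about tool axes from the current pose, tool pointing down
import sys, numpy as np
from scipy.spatial.transform import Rotation as R
from plant import bot
RY=np.array([.372,.928]); RX=np.array([.928,-.372])
s=bot.sense(); p=np.array(s["position"])*1000; r=R.from_quat(s["eef_rot"])
f=np.array(s["contact_force"])
print("t",round(s["time"],2),"p",np.round(p,1),"F",np.round(f,1),"Frx,ry",np.round([f[:2]@RX,f[:2]@RY],1),"op",round(s["opening"]*1000,1),"fyaw",round(np.degrees(np.arctan2(*r.apply([1,0,0])[1::-1])),2),"q6",np.round(s["q"][5],2))
if len(sys.argv)>4:
    x,y,z,w=map(float,sys.argv[1:5])
    g=R.from_euler("z",w,degrees=True)*R.from_quat([1,0,0,0])
    print("shift",np.round(r.inv().apply(np.array([x,y,z])-p),1),"turn",np.round((r.inv()*g).as_rotvec(),3))
E
python3 go.py 554 -265.7 150 68.15
```

```text
t 0.1 p [ 213.4 -479.3  226.1] F [ 0.8 -0.7 -0.4] Frx,ry [ 1.  -0.3] op 92.1 fyaw 24.0 q6 -0.15
shift [398.  -56.5  76.3] turn [-0.001 -0.001 -0.771]
```

drive_tool --pt "100 -14 0 0 0 -0.2 1" --pt "200 -28 20 0 0 -0.4 1" --pt "300 -42 50 0 0 -0.6 1" --pt "398 -56.5 76 0 0 -0.771 1" --pt "398 -56.5 76 0 0 -0.771 1" --pt "398 -56.5 76 0 0 -0.771 1" --pt "398 -56.5 76 0 0 -0.771 1" --pt "398 -56.5 76 0 0 -0.771 1" --pt "398 -56.5 76 0 0 -0.771 1" --pt "398 -56.5 76 0 0 -0.771 1" --newtons 20

```text
time: 1.35
position: [0.5534, -0.2672, 0.1511]
eef_rot: [0.829, 0.56, -0.0, 0.0]
contact_force: [-0.2, -0.6, -0.4]
opening: 0.0009
finger_force: 0.0
```

```bash
python3 go.py 554 -265.7 40 68.15
```

```text
t 1.35 p [ 553.4 -267.2  151.1] F [-0.2 -0.6 -0.4] Frx,ry [ 0.  -0.6] op 0.9 fyaw 68.08 q6 -0.19
shift [  1.6   0.  111.1] turn [ 0.     0.    -0.001]
```

drive_tool --pt "1.6 0 40 0 0 0 1" --pt "1.6 0 52 0 0 0 1" --pt "1.6 0 57 0 0 0 1" --pt "1.6 0 60 0 0 0 1" --pt "1.6 0 62 0 0 0 1" --pt "1.6 0 64 0 0 0 1"

```text
time: 2.1
position: [0.555, -0.2649, 0.0873]
eef_rot: [0.828, 0.56, 0.0, 0.001]
contact_force: [0.1, -0.2, 0.1]
opening: 0.0002
finger_force: 0.0
```

```bash
python3 - <<'E'
from h import *
for n in("top","side"):
    i,P=pts(n); cv2.imwrite(f"pics/{n}1.png",i)
    if n=="side": cv2.imwrite("pics/crop1.png",cv2.resize(i[130:260,180:330],None,fx=4.5,fy=4.5,interpolation=cv2.INTER_CUBIC))
E
python3 go.py 554 -265.7 40 68.15
```

```text
t 2.2 p [ 554.8 -264.7   86.8] F [-0.5 -0.   0.5] Frx,ry [-0.5 -0.2] op 0.2 fyaw 68.17 q6 -0.19
shift [-1.2 -0.4 46.8] turn [0. 0. 0.]
```

View pics/crop1.png

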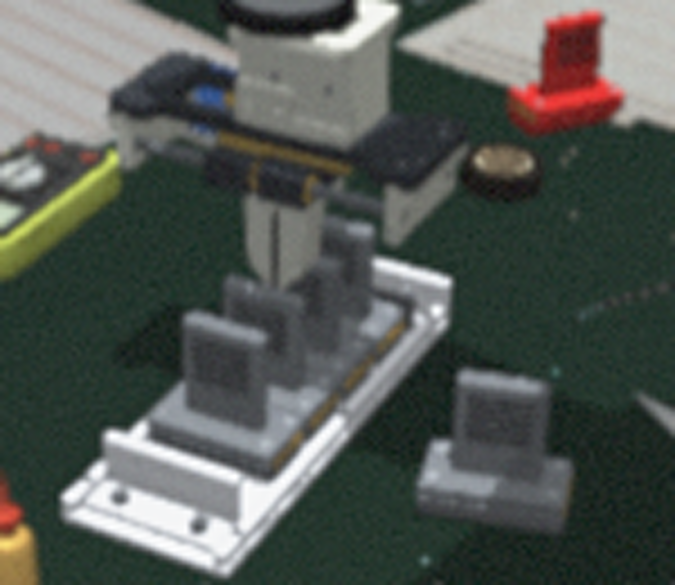

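The closed fingers at crop (285,270) stand between the second and third fins, with no force. I'll go down.

drive_tool --pt "-1.2 0 8 0 0 0 1" --pt "-1.2 0 18 0 0 0 1" --pt "-1.2 0 30 0 0 0 1" --pt "-1.2 0 40 0 0 0 1" --pt "-1.2 0 47 0 0 0 1" --pt "-1.2 0 50 0 0 0 1" --pt "-1.2 0 50 0 0 0 1"

```text
time: 3.08
position: [0.5543, -0.2658, 0.0366]
eef_rot: [0.828, 0.56, -0.0, -0.0]
contact_force: [-0.3, -0.4, 0.8]
opening: 0.0004
finger_force: 0.0
```

```bash
python3 go.py 554 -265.7 36 68.15
```

```text
t 3.08 p [ 554.3 -265.8   36.6] F [-0.3 -0.4  0.8] Frx,ry [-0.1 -0.5] op 0.4 fyaw 68.17 q6 -0.19
shift [-0.  -0.3  0.6] turn [-0.  0.  0.]
```

drive_tool --pt "3 0 0 0 0 0 1" --pt "5.5 0 0 0 0 0 1" --pt "8 0 0 0 0 0 1" --pt "10.5 0 0 0 0 0 1" --pt "13 0 0 0 0 0 1" --pt "15.5 0 0 0 0 0 1" --pt "18 0 0 0 0 0 1" --pt "20.5 0 0 0 0 0 1" --pt "23 0 0 0 0 0 1" --pt "25.5 0 0 0 0 0 1" --pt "28 0 0 0 0 0 1" --pt "30 0 0 0 0 0 1"

```text
time: 4.58
position: [0.5655, -0.2378, 0.0367]
eef_rot: [0.828, 0.56, -0.0, 0.0]
contact_force: [-0.9, -0.9, 0.0]
opening: 0.0004
finger_force: 0.4
```

```bash
cat > look.py <<'E'
from meas import *
P=pts("top")[1]; b=(175,295,140,250)
print("fins");comps(P,b,.07,.0925,30)
E
python3 look.py; python3 go.py 554 -265.7 36 68.15
```

```text
fins
[244. 189.] 39 rect c [ 537.5 -286.3] sz [ 9.  34.4] a 58.8 z 0.0889
[259. 192.] 70 rect c [ 529.4 -327.4] sz [11.9 48.8] a 67.7 z 0.0897
t 4.62 p [ 565.6 -237.6   36.7] F [-0.1 -0.3  0. ] Frx,ry [ 0.  -0.3] op 0.5 fyaw 68.18 q6 -0.14
shift [-30.4  -0.3   0.7] turn [-0.    -0.     0.001]
```

drive_tool --pt "1 0 0 0 0 0 1" --pt "2 0 0 0 0 0 1" --pt "3 0 0 0 0 0 1" --pt "4 0 0 0 0 0 1"

```text
time: 5.12
position: [0.5669, -0.2342, 0.0367]
eef_rot: [0.828, 0.56, -0.0, 0.0]
contact_force: [-0.8, -0.7, 0.1]
opening: 0.0001
finger_force: 0.4
```

drive_tool --pt "1 0 0 0 0 0 1" --pt "2 0 0 0 0 0 1" --pt "3 0 0 0 0 0 1"

```text
time: 5.5
position: [0.5681, -0.2314, 0.0367]
eef_rot: [0.828, 0.56, -0.0, 0.0]
contact_force: [-0.4, -1.3, -0.4]
opening: 0.0006
finger_force: 0.4
```

drive_tool --pt "1 0 0 0 0 0 1" --pt "2 0 0 0 0 0 1"

```text
time: 5.75
position: [0.5687, -0.2301, 0.0369]
eef_rot: [0.828, 0.561, -0.0, 0.0]
contact_force: [-2.1, -4.6, 1.6]
opening: 0.0008
finger_force: 2.5
```

drive_tool --pt "0.7 0 0 0 0 0 1" --pt "0.7 0 0 0 0 0 1"

```text
time: 6.0
position: [0.5688, -0.23, 0.037]
eef_rot: [0.828, 0.56, -0.001, 0.001]
contact_force: [-2.9, -5.2, 1.5]
opening: 0.0003
finger_force: 2.8
```

```bash
python3 go.py 554 -265.7 36 68.15
```

```text
t 6.0 p [ 568.8 -230.    37. ] F [-2.9 -5.2  1.5] Frx,ry [-0.8 -5.9] op 0.3 fyaw 68.17 q6 -0.13
shift [-38.7  -0.5   1.1] turn [0.    0.002 0.   ]
```

drive_tool --pt "-8 0 0 0 0 0 1" --pt "-20 0 0 0 0 0 1" --pt "-32 0 0 0 0 0 1" --pt "-39 0 0 0 0 0 1" --pt "-42 0 0 0 0 0 1" --pt "-44 0 0 0 0 0 1" --pt "-45 0 0 0 0 0 1" --pt "-46 0 0 0 0 0 1" --pt "-47 0 0 0 0 0 1"

```text
time: 7.12
position: [0.5517, -0.2723, 0.0367]
eef_rot: [0.828, 0.561, 0.0, -0.0]
contact_force: [0.6, 0.0, -1.5]
opening: 0.0006
finger_force: 0.4
```

drive_tool --pt "-0.7 0 0 0 0 0 1" --pt "-1.4 0 0 0 0 0 1"

```text
time: 7.38
position: [0.5511, -0.2738, 0.0367]
eef_rot: [0.828, 0.56, 0.0, 0.0]
contact_force: [0.5, 0.2, -0.0]
opening: 0.0004
finger_force: 0.4
```

drive_tool --pt "-0.7 0 0 0 0 0 1" --pt "-1.4 0 0 0 0 0 1"

```text
time: 7.62
position: [0.5505, -0.2752, 0.0367]
eef_rot: [0.828, 0.56, -0.0, -0.0]
contact_force: [0.4, 1.9, 1.1]
opening: 0.0004
finger_force: 0.8
```

drive_tool --pt "-0.7 0 0 0 0 0 1" --pt "-1.4 0 0 0 0 0 1"

```text
time: 7.88
position: [0.5502, -0.2761, 0.0368]
eef_rot: [0.828, 0.56, 0.0, -0.0]
contact_force: [1.7, 3.9, 1.5]
opening: 0.0002
finger_force: 1.7
```

drive_tool --pt "-0.7 0 0 0 0 0 1" --pt "-1.2 0 0 0 0 0 1"

```text
time: 8.12
position: [0.5497, -0.2774, 0.0368]
eef_rot: [0.828, 0.56, 0.0, -0.0]
contact_force: [0.9, 4.1, 1.6]
opening: 0.0005
finger_force: 2.1
```

drive_tool --pt "8 0 0 0 0 0 1" --pt "12 0 0 0 0 0 1" --pt "12 0 -40 0 0 0 1" --pt "12 0 -85 0 0 0 1" --pt "12 0 -100 0 0 0 1"

```text
time: 8.75
position: [0.5552, -0.2673, 0.1397]
eef_rot: [0.828, 0.56, 0.001, 0.003]
contact_force: [0.4, -0.1, -0.0]
opening: 0.0004
finger_force: 0.0
```

```bash
python3 go.py 427.6 -182.3 125 -7.4; python3 look.py
```

```text
t 8.75 p [ 555.2 -267.3  139.7] F [ 0.4 -0.1 -0. ] Frx,ry [0.4 0. ] op 0.4 fyaw 68.18 q6 -0.19
shift [  31.4 -150.1   13.9] turn [ 0.005 -0.002  1.319]
fins
```

drive_tool --pt "10 -45 0 0 0 0.18 -1" --pt "20 -90 0 0 0 0.36 -1" --pt "31 -140 0 0 0 0.54 -1" --pt "31 -150 10 0 0 0.72 -1" --pt "31 -150 14 0 0 0.9 -1" --pt "31 -150 14 0 0 1.08 -1" --pt "31 -150 14 0 0 1.25 -1" --pt "31 -150 14 0 0 1.317 -1" --pt "31 -150 14 0 0 1.317 -1" --pt "31 -150 14 0 0 1.317 -1"

```text
time: 10.05
position: [0.426, -0.1817, 0.1221]
eef_rot: [0.998, -0.063, -0.001, -0.0]
contact_force: [0.1, 0.1, 0.7]
opening: 0.0912
finger_force: 0.0
```

```bash
python3 go.py 427.6 -182.3 36 -7.4
python3 - <<'E'
from meas import *
i,P=pts("top"); cv2.imwrite("pics/top2.png",i); print("fins");comps(P,(175,295,140,220),.07,.0925,20)
S=pts("side")[1]; 
comps(S,(180,330,150,260),.07,.088,20)
E
```

```text
t 10.05 p [ 426.  -181.7  122.1] F [0.1 0.1 0.7] Frx,ry [0.  0.2] op 91.2 fyaw -7.21 q6 1.13
shift [ 1.8  0.4 86.1] turn [-0.     0.001  0.003]
fins
[204. 170.] 77 rect c [ 590.6 -175.4] sz [12.6 48.9] a 68.2 z 0.0895
[218. 175.] 75 rect c [ 574.5 -214.4] sz [12.7 48.8] a 68.7 z 0.0884
[246. 185.] 63 rect c [ 544.9 -289.6] sz [12.2 49.5] a 68.8 z 0.0889
[260. 192.] 54 rect c [ 528.4 -330.1] sz [11.6 49.1] a 67.8 z 0.0895
[255. 183.] 107 rect c [ 530.7 -325.4] sz [10.4 49.8] a 75.6 z 0.0792
[247. 191.] 99 rect c [ 545.8 -284.2] sz [ 7.9 48.3] a 72.0 z 0.0792
[232. 206.] 115 rect c [ 575.9 -209.2] sz [13.7 49.7] a 76.3 z 0.0792
[223. 215.] 116 rect c [ 591.9 -166.5] sz [11.4 48.3] a 78.0 z 0.0789
[291. 217.] 164 rect c [ 426.2 -178.9] sz [16.9 49.7] a 77.8 z 0.0808
```

drive_tool --pt "1.6 0.4 40 0 0 0.003 -1" --pt "1.6 0.4 70 0 0 0.003 -1" --pt "1.6 0.4 85 0 0 0.003 -1" --pt "1.6 0.4 86 0 0 0.003 -1" --pt "1.6 0.4 86 0 0 0.003 0.2" --pt "1.6 0.4 86 0 0 0.003 0.5" --pt "1.6 0.4 86 0 0 0.003 1" --pt "1.6 0.4 86 0 0 0.003 1" --pt "1.6 0.4 86 0 0 0.003 1" --pt "1.6 0.4 86 0 0 0.003 1" --pt "1.6 0.4 86 0 0 0.003 1" --newtons 35

```text
time: 11.52
position: [0.4279, -0.1825, 0.0367]
eef_rot: [0.998, -0.065, -0.0, 0.0]
contact_force: [-0.6, -0.2, 0.2]
opening: 0.0264
finger_force: 0.0
```

```bash
python3 go.py 427.6 -182.3 36 -7.4
```

```text
t 11.53 p [ 427.9 -182.5   36.7] F [-0.6 -0.2  0.2] Frx,ry [-0.5 -0.4] op 26.4 fyaw -7.46 q6 1.13
shift [-0.3 -0.2  0.7] turn [ 0.     0.    -0.001]
```

drive_tool --pt "0 0 0 0 0 0 1" --pt "0 0 0 0 0 0 1" --pt "0 0 0 0 0 0 1" --pt "0 0 0 0 0 0 1"

```text
time: 12.02
position: [0.4278, -0.1825, 0.0367]
eef_rot: [0.998, -0.065, -0.0, -0.0]
contact_force: [-0.2, 0.4, -1.0]
opening: 0.0118
finger_force: 35.0
```

```bash
python3 go.py 427.9 -182.5 170 -7.4
```

```text
t 12.03 p [ 427.8 -182.5   36.7] F [-0.2  0.4 -1. ] Frx,ry [-0.4  0.3] op 11.8 fyaw -7.46 q6 1.13
shift [ 1.000e-01  0.000e+00 -1.333e+02] turn [-0.     0.    -0.001]
```

drive_tool --pt "0 0 -20 0 0 0 1" --pt "0 0 -60 0 0 0 1" --pt "0 0 -115 0 0 0 1" --pt "0 0 -118 0 0 0 1" --pt "0 0 -118 0 0 0 1"

```text
time: 12.65
position: [0.4275, -0.1823, 0.1543]
eef_rot: [0.998, -0.065, -0.0, -0.0]
contact_force: [0.1, -0.3, -0.9]
opening: 0.0116
finger_force: 35.0
```

```bash
python3 go.py 559.5 -252.5 154 -21.85
```

```text
t 12.65 p [ 427.5 -182.3  154.3] F [ 0.1 -0.3 -0.9] Frx,ry [ 0.2 -0.3] op 11.6 fyaw -7.46 q6 1.13
shift [140.   52.5   0.3] turn [-0.     0.     0.251]
```

drive_tool --pt "40 15 0 0 0 0.08 1" --pt "80 30 0 0 0 0.16 1" --pt "120 45 0 0 0 0.22 1" --pt "140 52.5 0 0 0 0.251 1" --pt "140 52.5 0 0 0 0.251 1" --pt "140 52.5 0 0 0 0.251 1" --pt "140 52.5 0 0 0 0.251 1"

```text
time: 13.52
position: [0.559, -0.2521, 0.1544]
eef_rot: [0.982, -0.189, -0.001, -0.0]
contact_force: [-0.4, -0.2, -1.4]
opening: 0.012
finger_force: 35.0
```

```bash
python3 go.py 559.5 -252.5 100 -21.85
python3 - <<'E'
from h import *
i,P=pts("side"); cv2.imwrite("pics/crop2.png",cv2.resize(i[120:260,170:340],None,fx=4.2,fy=4.2,interpolation=cv2.INTER_CUBIC))
E
```

```text
t 13.53 p [ 559.  -252.1  154.4] F [-0.4 -0.2 -1.4] Frx,ry [-0.3 -0.4] op 12.0 fyaw -21.82 q6 1.4
shift [ 0.7  0.1 54.4] turn [-0.     0.001  0.   ]
```

View pics/crop2.png

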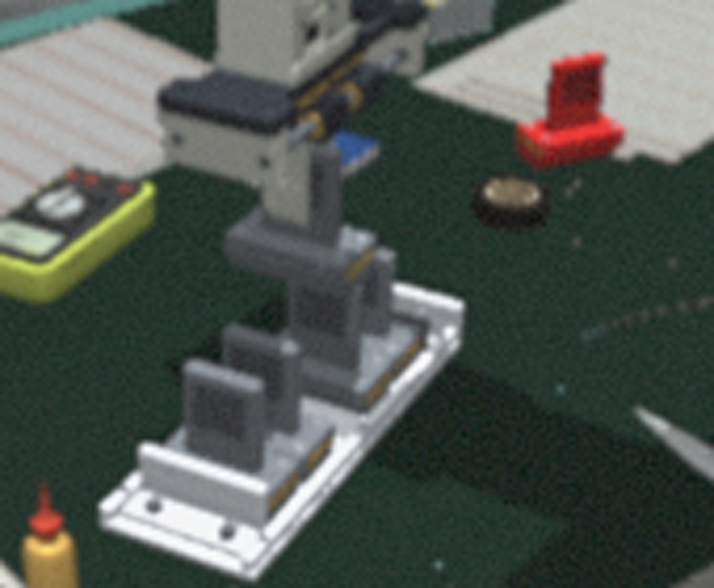

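The spare hangs upright over the open gap (crop about (300,250)). The left pair is on the end stop and the right pair at the plate.

drive_tool --pt "0.7 0 20 0 0 0 1" --pt "0.7 0 40 0 0 0 1" --pt "0.7 -0.5 55 0 0 0 1" --pt "0.7 -1 68 0 0 0 1" --pt "0.7 -1.5 78 0 0 0 1" --pt "0.7 -1.5 84 0 0 0 1" --pt "0.7 -1.5 85 0 0 0 1"

```text
time: 14.45
position: [0.561, -0.2516, 0.0695]
eef_rot: [0.982, -0.189, -0.0, -0.0]
contact_force: [-0.0, -0.7, -1.4]
opening: 0.0115
finger_force: 35.0
```

```bash
python3 go.py 559.5 -252.5 66 -21.85
```

```text
t 14.45 p [ 561.  -251.6   69.5] F [-0.  -0.7 -1.4] Frx,ry [ 0.3 -0.7] op 11.5 fyaw -21.84 q6 1.41
shift [-1.1  1.4  3.5] turn [0. 0. 0.]
```

drive_tool --pt "-1 0 1.5 0 0 0 1" --pt "-1 0 3 0 0 0 1" --pt "-1 0.3 4.5 0 0 0 1" --pt "-1 0.6 6 0 0 0 1"

```text
time: 14.95
position: [0.5599, -0.2518, 0.0637]
eef_rot: [0.982, -0.189, 0.0, 0.0]
contact_force: [-0.3, -0.1, -1.0]
opening: 0.0118
finger_force: 35.0
```

drive_tool --pt "0 0.6 1 0 0 0 1" --pt "0 1.1 2 0 0 0 1" --pt "0 1.5 3 0 0 0 1"

```text
time: 15.32
position: [0.5594, -0.2532, 0.0607]
eef_rot: [0.982, -0.189, 0.0, 0.0]
contact_force: [-0.0, 1.2, -0.3]
opening: 0.0118
finger_force: 35.0
```

```bash
python3 go.py 559.5 -252.5 66 -21.85
```

```text
t 15.32 p [ 559.4 -253.2   60.7] F [-0.   1.2 -0.3] Frx,ry [-0.5  1.1] op 11.8 fyaw -21.84 q6 1.4
shift [-0.2 -0.7 -5.3] turn [ 0. -0.  0.]
```

drive_tool --pt "0 0.3 0.8 0 0 0 1" --pt "0 0.6 1.6 0 0 0 1" --pt "0 0.9 2.4 0 0 0 1"

```text
time: 15.7
position: [0.5593, -0.2536, 0.0585]
eef_rot: [0.982, -0.189, 0.0, -0.0]
contact_force: [1.4, 3.3, 1.2]
opening: 0.0118
finger_force: 35.0
```

drive_tool --pt "0 0.3 0.8 0 0 0 1" --pt "0 0.7 1.6 0 0 0 1" --pt "0 1.1 2.4 0 0 0 1"

```text
time: 16.08
position: [0.5589, -0.2548, 0.0561]
eef_rot: [0.982, -0.189, 0.0, -0.0]
contact_force: [1.2, 5.1, 1.4]
opening: 0.0124
finger_force: 35.0
```

```bash
python3 go.py 559.5 -252.5 66 -21.85
```

```text
t 16.07 p [ 558.9 -254.8   56.1] F [1.2 5.1 1.4] Frx,ry [-0.8  5.2] op 12.4 fyaw -21.84 q6 1.4
shift [-0.3 -2.4 -9.9] turn [-0.    -0.001  0.   ]
```

drive_tool --pt "0 0.4 0.8 0 0 0 1" --pt "0 0.8 1.6 0 0 0 1" --pt "0 1.2 2.4 0 0 0 1"

```text
time: 16.45
position: [0.5584, -0.2559, 0.0537]
eef_rot: [0.982, -0.189, 0.0, -0.0]
contact_force: [2.3, 5.2, 4.1]
opening: 0.0119
finger_force: 35.0
```

drive_tool --pt "0 0.4 0.8 0 0 0 1" --pt "0 0.8 1.6 0 0 0 1" --pt "0 1.2 2.4 0 0 0 1"

```text
time: 16.82
position: [0.5582, -0.2567, 0.0515]
eef_rot: [0.982, -0.189, 0.0, -0.0]
contact_force: [2.0, 6.8, 4.3]
opening: 0.012
finger_force: 35.0
```

```bash
python3 go.py 559.5 -252.5 66 -21.85
```

```text
t 16.82 p [ 558.2 -256.7   51.5] F [2.  6.8 4.3] Frx,ry [-0.7  7. ] op 12.0 fyaw -21.84 q6 1.4
shift [ -0.3  -4.4 -14.5] turn [-0.001 -0.001  0.   ]
```

drive_tool --pt "0 0 1 0 0 0 1" --pt "0 0 2 0 0 0 1" --pt "0 0 3 0 0 0 1"

```text
time: 17.2
position: [0.5575, -0.2565, 0.0476]
eef_rot: [0.982, -0.189, -0.001, -0.001]
contact_force: [2.3, 5.0, -0.6]
opening: 0.0116
finger_force: 35.0
```

drive_tool --pt "0 0 1 0 0 0 1" --pt "0 0 2 0 0 0 1" --pt "0 0 3 0 0 0 1"

```text
time: 17.58
position: [0.5575, -0.2565, 0.0445]
eef_rot: [0.982, -0.189, -0.001, -0.001]
contact_force: [2.0, 6.6, -0.1]
opening: 0.0119
finger_force: 35.0
```

drive_tool --pt "0 0 0.8 0 0 0 1" --pt "0 0 1.6 0 0 0 1"

```text
time: 17.82
position: [0.5575, -0.2565, 0.0429]
eef_rot: [0.982, -0.189, -0.001, -0.001]
contact_force: [1.7, 5.6, -0.3]
opening: 0.0122
finger_force: 35.0
```

```bash
python3 go.py 559.5 -252.5 66 -21.85
```

```text
t 17.82 p [ 557.5 -256.5   42.9] F [ 1.7  5.6 -0.3] Frx,ry [-0.5  5.8] op 12.2 fyaw -21.83 q6 1.39
shift [  0.3  -4.5 -23.1] turn [-0.001  0.001  0.   ]
```

drive_tool --pt "0 0 0.5 0 0 0 1" --pt "0 0 0.9 0 0 0 1"

```text
time: 18.08
position: [0.5576, -0.2566, 0.0427]
eef_rot: [0.982, -0.189, -0.0, -0.0]
contact_force: [-0.7, 7.6, 6.8]
opening: 0.012
finger_force: 35.0
```

drive_tool --pt "0 0 0.3 0 0 0 1" --pt "0 0 0.6 0 0 0 1"

```text
time: 18.32
position: [0.5577, -0.2567, 0.0427]
eef_rot: [0.982, -0.189, -0.0, -0.0]
contact_force: [-0.5, 7.2, 9.1]
opening: 0.0118
finger_force: 35.0
```

drive_tool --pt "0 -0.5 -0.5 0 0 0 1" --pt "0 -1 -0.8 0 0 0 1" --pt "0 -1 -0.8 0 0 0 1"

```text
time: 18.7
position: [0.5579, -0.2562, 0.0427]
eef_rot: [0.982, -0.189, -0.0, -0.0]
contact_force: [0.6, 5.6, 3.3]
opening: 0.0118
finger_force: 35.0
```

drive_tool --pt "0 0 0 0 0 0 0.48" --pt "0 0 0 0 0 0 0.48" --pt "0 0 0 0 0 0 0.48" --pt "0 0 0 0 0 0 0.48" --pt "0 0 0 0 0 0 0.48" --newtons 10

```text
time: 19.32
position: [0.5581, -0.2565, 0.0428]
eef_rot: [0.982, -0.189, 0.0, 0.0]
contact_force: [-0.4, -0.5, 0.2]
opening: 0.024
finger_force: 0.0
```

Released with no force left on the tool. I'll lift straight up and check.

drive_tool --pt "0 0 -3 0 0 0 0.48" --pt "0 0 -10 0 0 0 0.48" --pt "0 0 -25 0 0 0 0.48" --pt "0 0 -60 0 0 0 0.48" --pt "0 0 -110 0 0 0 0.48" --pt "-60 0 -140 0 0 0 0.48" --pt "-120 0 -140 0 0 0 0.48" --pt "-180 0 -140 0 0 0 0.48" --pt "-180 0 -140 0 0 0 0.48"

```text
time: 20.45
position: [0.3869, -0.1868, 0.1833]
eef_rot: [0.982, -0.19, -0.001, -0.001]
contact_force: [0.7, -0.7, 0.7]
opening: 0.0236
finger_force: 0.0
```

```bash
python3 - <<'E'
from meas import *
i,P=pts("top"); b=(175,295,140,220)
comps(P,b,.07,.098,20); print("feet");comps(P,b,.018,.036,60)
j,S=pts("side"); comps(S,(180,330,150,260),.07,.098,20)
a=cv2.resize(i[140:225,175:295],(800,560),interpolation=cv2.INTER_CUBIC)
c=cv2.resize(j[150:260,180:300],(600,550),interpolation=cv2.INTER_CUBIC)
cv2.imwrite("pics/end.png",cv2.resize(np.hstack([a[:550],c]),(800,400)))
E
python3 go.py
```

```text
[204. 170.] 94 rect c [ 590.5 -175.3] sz [12.9 48.9] a 67.7 z 0.0898
[218. 175.] 93 rect c [ 574.7 -213.7] sz [12.7 49.7] a 68.5 z 0.0899
[232. 182.] 89 rect c [ 555.2 -253.8] sz [12.3 49.4] a 68.6 z 0.0897
[248. 187.] 86 rect c [ 542.  -295.4] sz [12.3 49. ] a 67.7 z 0.0905
[263. 193.] 83 rect c [ 525.7 -336.3] sz [11.9 49.2] a 67.8 z 0.0903
feet
[239. 185.] 1783 rect c [ 552.8 -269.9] sz [252.2  99.5] a 66.8 z 0.0301
[248. 188.] 490 rect c [ 542.2 -294.8] sz [106.3  51.2] a 70.4 z 0.0847
[232. 204.] 188 rect c [ 575.7 -212.8] sz [13.8 50.5] a 66.9 z 0.0848
[223. 212.] 193 rect c [ 591.5 -172.1] sz [13.8 50.5] a 67.4 z 0.0854
t 20.55 p [ 391.6 -189.8  184.3] F [ 0.9 -1.2  0.7] Frx,ry [ 1.3 -0.7] op 24.2 fyaw -21.86 q6 1.32
```

View pics/end.png

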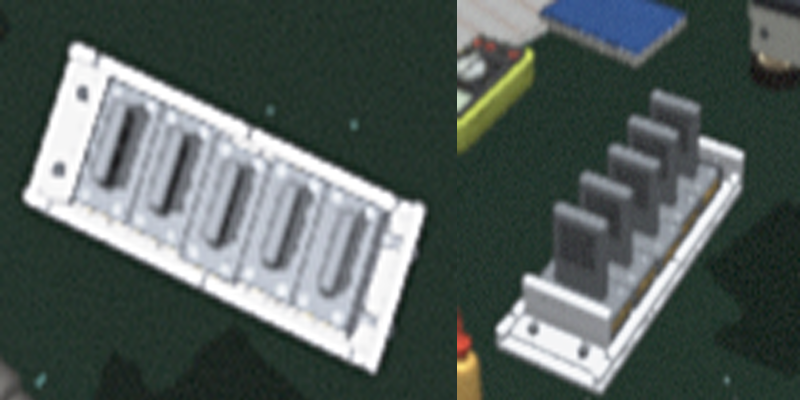

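All five stand upright in an even row in both halves of the picture, the spare at (235,200) and at (640,180). Fin tops are level to about 1 mm, spacing is about 44 mm, and the arm is clear.

```bash
python3 -c "
from plant import bot
print(bot.hand_in())"
```

```text
the job is handed in; nothing more can be done
None
```

The spare is loaded in the middle of the row, fully home on the rack's floor with all five cassettes upright and snug in the last pictures. I handed the job in at about 21 s; no verdict came back.

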